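# Lower the lid press onto the canister and lock it

## Task

Two lid presses stand on the counter, one over the closed stainless canister and one over a glass jar. On the press over the canister, gently push the stop rod down by its knob until its foot rests on the canister's lid, then push that press's clamp lever all the way down to lock it. Do not shift the canister, and leave the other press's rod up where it is.

Things in the scene. Friction and masses are not known exactly. Their poses are not given: they have to be found in the camera images.
- stand: The lid press over the canister, fixed: pale wooden base plate 120 x 170 x 15 mm, a steel column beside the canister, and on it a head (underside 190, top 220 mm above the counter) through which an upright stop rod slides. Origin: on the counter, straight below the rod's axis. Its y axis points level from the rod away from the column, to the side where the clamp lever sticks out.
- foot: Round rubber foot, 36 mm across, at the rod's lower end; origin: centre of its underside, on the rod's axis. It starts 25 to 50 mm above the lid. It is sprung: after it touches the lid the rod can go 12 mm farther down (0.5 to 3.5 N on the lid) until the foot is hard against the rod; 3 to 8 mm is ideal.
- canister: Closed stainless canister, a plain upright drum 84 mm in diameter and 100 mm high with a flat lid; loose, about 0.35 kg, standing on the base of its press within 5 mm of straight below the stop rod. Origin: centre of its underside, so the lid's top is 100 mm above it. Its yaw does not matter.
- knob_top (a point): Centre of the flat top of the black round knob (34 mm across) at the rod's upper end, 150 mm above the foot's underside while the foot is not pressed up; 290 to 315 mm above the counter at the start, the highest part of the press. Push it straight down; sliding friction of about 6 N holds the rod wherever it is left.
- clamp_tip (a point): Outer end of the press's clamp lever, on its centre line, in the upright plane through the rod's axis and the stand's y axis. Its level pivot is 35 mm out from the rod's axis and 205 mm above the counter; this point is 85 mm from the pivot. The lever is 8 mm thick, its outer 30 mm a black paddle 28 mm wide and 10 mm thick. Push down from above 50 mm out from the pivot, about 3 N.
- clamp (a joint): Angle of that lever (rad): 0 = slanting up outwards by 40 degrees (open), 0.70 = level, 0.82 = against its stop, 7 degrees below level (fully locked). It starts at 0 to 0.17, grows as it is pushed down, and stays where it is left. Locked counts from 0.60.
- other_knob_top (a point): Centre of the knob's top on the other, like press, the one over the glass jar. Not to be used.
Not all that is in view belongs to the job. What is shaped like the canister but green is not meant.

How it is judged (in metres and radians):
On the way, in this order (a step that is already met when the one before it is completed fails the run):
1. the press's foot rests on the canister's lid while the clamp lever is still up (contact force between foot and canister above 0.3 N and value of joint clamp below 0.45 rad), for 0.2 s.
2. the clamp lever is pushed down to locked with the foot still on the lid (contact force between foot and canister above 0.3 N and value of joint clamp above 0.6 rad), for 0.2 s.
At the end, for the whole second after the job is handed in: The foot rests on the canister's lid (pressing with more than 0.3 N), the clamp lever is down (joint above 0.60 rad), the canister stands upright within 15 mm of where it began, and the other press's knob is within 8 mm of where it began (all of step 2 and distance of canister from where it was at the start of the episode below 0.015 m and angle between canister's own z axis and vertical below 0.17 rad and distance of other_knob_top from where it was at the start of the episode below 0.008 m); the robot touches nothing.
It fails at once if the foot is rammed onto the canister with more than 45 N (contact force between foot and canister above 45 N).
It fails at once if the canister is shifted by more than 15 mm (distance of canister from where it was at the start of the episode above 0.015 m).
It fails at once if the other press's rod is moved by more than 8 mm (distance of other_knob_top from where it was at the start of the episode above 0.008 m).
It also fails if it takes over 40 s, if anything falls off the work surface, if the arm or the gripper's body presses on something with over 40 N, if the wrist force passes 120 N, or if a joint passes its speed limit or range.

## Robot

A 6-joint arm with a two-finger parallel gripper is mounted at the origin on the work surface. World frame = base frame: x ahead of the robot, y to its left, z up, the work surface at z = 0. Lengths are in mm, angles in rad, forces in N, time in s.
With the tool pointing down it reaches from about 400 to 925 mm from the base axis. Payload 12.5 kg.
Tool frame: the origin (TCP) lies at the very end of the fingers, on their centre line; the grasp point (between the pads) lies 19 mm behind it (env.grip_point_offset is the distance from the TCP to the grasp point, in mm); z points along the fingers, y is the direction in which the jaws open and shut (so a half turn about z gives the same grasp; the last joint's range is limited). The gripper opens to 95 mm and grips with 3 to 60 N. Pads are 20 mm wide; open, the fingers measure 119 mm over their backs; the gripper's body (75 mm by 180 mm) begins 59 mm behind the grasp point.
Start: joints at [1.018, 0.491, 1.559, -0, 1.092, -0.106], TCP at [270.04, 563.675, 178.661] pointing down, gripper open.
Joint ranges: [-3.1, 3.1], [-0.84, 2.19], [0.05, 2.79], [-1.13, 4.28], [0.06, 2.93], [-2.69, 2.69]. Speed limits (rad/s): [2.22, 2.22, 2.79, 3.14, 3.14, 3.14].

## Interface

Orientations are given as [roll, pitch, yaw] about the fixed x, y, z axes, in that order (R = Rz(yaw) Ry(pitch) Rx(roll)).
In Python, from cell import env gives the robot as it stands.
- The arm moves only by the tool drive_tool, never from a script. Its argument "commands" is a list of rows, each an object of numbers: "dx", "dy", "dz": the shift along the world's x, y, z in mm; "yaw": the turn about the world's z in degrees. In form: [{"dx": .., "dy": .., "dz": .., "yaw": ..}, ...]. A call has 1 to 5 rows; each row shifts and turns the commanded pose from where the row before left it; what a row does not reach is not made up. A row lasts 1/12 s, in which the tool goes at most 41.7 mm and 7.16 degrees, less where a joint would pass 70% of its speed; a pose out of reach is approached as far as the arm can. A call with a gripper value outside its range is refused whole. "grip" is the opening, from 0 (shut) to 1 (fully open), set as the call begins (left out, the last holds). The fingers move at their own pace and stop on an object; the grip force is fixed at half the most. Time passes only in rows, so rows that do not move let the fingers close. It gives the time, the measured TCP pose, the force and the opening at its end, in the units of the state.
- env.state(): the state, without advancing time (a new reading comes with each control period).
- env.read_camera(name): name is "scene" or "top"; returns the picture (480x640x3 uint8, red, green, blue); there is no depth.
- env.calibration(name): a dict with "intrinsics" (3x3 intrinsics, pixels), "rvec" (rotation vector, rad) and "tvec" (3), from world to camera coordinates, as OpenCV has them. Camera axes: x right, y down, z forward; pixel columns grow to the right and rows downward; lengths in mm; the calibration is good to about 2 mm. A picture is of the moment at which its call begins. calibration takes no time and is no camera call.
- env.job_done(): hands the job in, once; it reports no verdict.
Trained networks look in the newest picture that a camera, given by its name, has taken for a name from the list of things; names that differ only in an ending like _2 or _b are one class to them, and where a whole thing is asked for, a point or a joint stands for the part that bears it (a point fixed in the world has none). Each returns a list of dicts, best first, with "conf" (0 to 1); they miss things now and then, are a little off and sometimes report something else, mostly with a low value. They report only what shows in the picture. A call takes as long as a camera call. They do not tell look-alikes from the thing itself.
- env.trace(query, camera): "pixels" (480x640 bool, what is visible of it) and "pixel" ([column, row] in pixels, amid what is visible of it).
- env.place_of(query, camera): "pixel" ([column, row] in pixels: a listed point, or the origin of a listed thing).
The state is a dict: "t": time; "joints": joint angles; "qvel": joint speeds; "tau": joint torques, N m; "eef_pos": TCP position; "tcp_rot": TCP orientation; "ft_force": force on the tool from outside, world axes, zero at the start; "moment": the same for the moment, N m; "opening": opening from 0.0 (shut) to 1.0 (fully open).
Only numpy, scipy, OpenCV 4.12 (cv2) and the standard library are available. Lean on these libraries where they do the work, as an engineer would, in place of code of your own. Each camera call takes 0.05 s, during which the arm holds its last target.

## Working session

There is one attempt and no reset: what is moved stays moved. The work goes in short steps, Python scripts to look and compute and a tool call to move; the robot and the scene stay as the last step left them, time stands still between calls to the robot, and variables do not carry over. Pictures are saved under pics/ and viewed, and the job is handed in when it is done.

Besides the shell and the picture viewer there is one more tool, called after "Call:" as name(argument=value, ...) on one line, values as JSON. drive_tool: Moves the arm, as the interface text tells. Its arguments: {"type":"object","properties":{"commands":{"type":"array"},"grip":{"type":"number"}},"required":["commands"]}

```bash
mkdir -p pics; ls; cat > h.py <<'E'
import numpy as np,cv2
from cell import env
def cal(n):
    c=env.calibration(n);K=np.array(c["intrinsics"],float);r=np.array(c["rvec"],float).ravel();t=np.array(c["tvec"],float).ravel()
    return K,cv2.Rodrigues(r)[0],t
def ray(n,p):
    K,R,t=cal(n);d=R.T@np.linalg.inv(K)@np.array([p[0],p[1],1.]);return -R.T@t,d/np.linalg.norm(d)
def atz(n,p,z):
    o,d=ray(n,p);return o+d*(z-o[2])/d[2]
def tri(p1,p2):
    o1,d1=ray("scene",p1);o2,d2=ray("top",p2)
    A=np.stack([d1,-d2],1);s=np.linalg.lstsq(A,o2-o1,rcond=None)[0]
    a=o1+s[0]*d1;b=o2+s[1]*d2;return (a+b)/2,np.linalg.norm(a-b)
def proj(n,P):
    K,R,t=cal(n);q=K@(R@np.array(P,float)+t);return q[:2]/q[2]
def snap(n,f):
    im=env.read_camera(n);cv2.imwrite("pics/"+f,im[:,:,::-1]);return im
E
python3 - <<'E'
from h import *
for n in("scene","top"):
    snap(n,n+"0.png");print(n,ray(n,(320,240)))
    for q in("knob_top","clamp_tip","stand","foot","canister"):
        for d in env.place_of(q,n):print(q,np.round(d["pixel"],1),round(d["conf"],2))
print(env.state())
E
```

```text
pics
scene (array([ 679.13302139,  453.45115312, 1024.12733203]), array([-0.2615832 , -0.44763432, -0.85510102]))
knob_top [223.5 163.3] 0.82
clamp_tip [246.  220.7] 0.71
stand [241.8 239.1] 0.95
canister [284.8 204.9] 0.81
canister [308.7 241. ] 0.71
canister [240.8 236.3] 0.56
canister [323.7 182.9] 0.56
canister [241.2 218.9] 0.26
top (array([ 344.48248182,   22.78404485, 1270.29248344]), array([ 0.06990767,  0.03983393, -0.99675783]))
knob_top [463.1 152.9] 0.79
clamp_tip [397.9 159.1] 0.59
stand [436.3 185.1] 0.94
foot [447.2 169.8] 0.53
canister [399.4 262.9] 0.93
canister [462.9 256.1] 0.85
canister [476.2 323.4] 0.79
canister [437.3 183.3] 0.73
{'t': 0.6, 'joints': array([ 1.01838298e+00,  4.90875029e-01,  1.55891210e+00, -1.92130814e-05,
        1.09166772e+00, -1.05584005e-01]), 'qvel': array([-9.13036733e-04, -2.05614683e-04, -5.06554158e-04,  3.73803096e-04,
        2.65167138e-05, -1.38712502e-04]), 'tau': array([-4.93714233e-04, -6.12198257e+01, -2.58368361e+01,  6.93487376e-02,
        4.45171958e-02,  1.02992985e-05]), 'eef_pos': array([270.05567356, 563.67103692, 178.67229269]), 'tcp_rot': array([3.14145741e+00, 3.14797119e-05, 2.69477217e+00]), 'ft_force': array([-0.28152289,  0.05537881,  0.48300856]), 'moment': array([-0.00631617, -0.01953692, -0.01401594]), 'opening': 0.9961359516968719}
```

View pics/scene0.png

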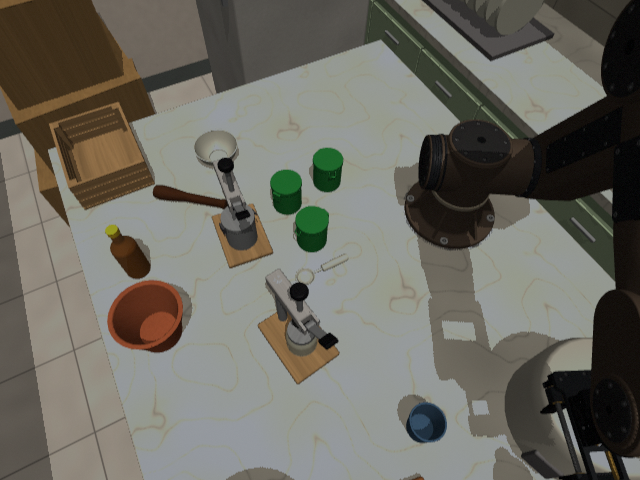

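View pics/top0.png

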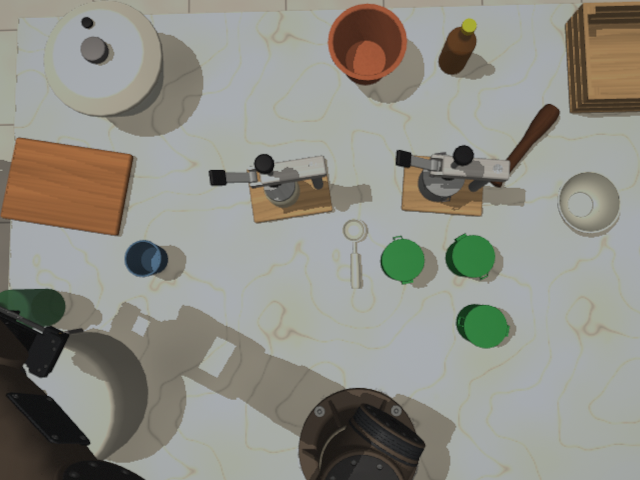

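```bash
python3 - <<'E'
from h import *
print(tri((223.5,163.3),(463.1,152.9)),"stand",atz("scene",(241.8,239.1),0),atz("top",(436.3,185.1),0))
print("clamp",tri((246,220.7),(397.9,159.1)))
a=cv2.imread("pics/scene0.png")[110:290,130:370];cv2.imwrite("pics/sc.png",cv2.resize(a,None,fx=3.3,fy=3.3,interpolation=2))
a=cv2.imread("pics/top0.png")[100:350,330:530];cv2.imwrite("pics/tc.png",cv2.resize(a,None,fx=2.4,fy=2.4,interpolation=2))
E
```

```text
(array([ 550.63165053, -174.55722477,  313.01555438]), np.float64(2.210531225469382)) stand [ 550.8048466 -181.8888505    0.       ] [ 547.6097494 -178.4342424    0.       ]
clamp (array([555.97214893, -74.27517302, 236.48988892]), np.float64(3.2153946316645445))
```

View pics/sc.png

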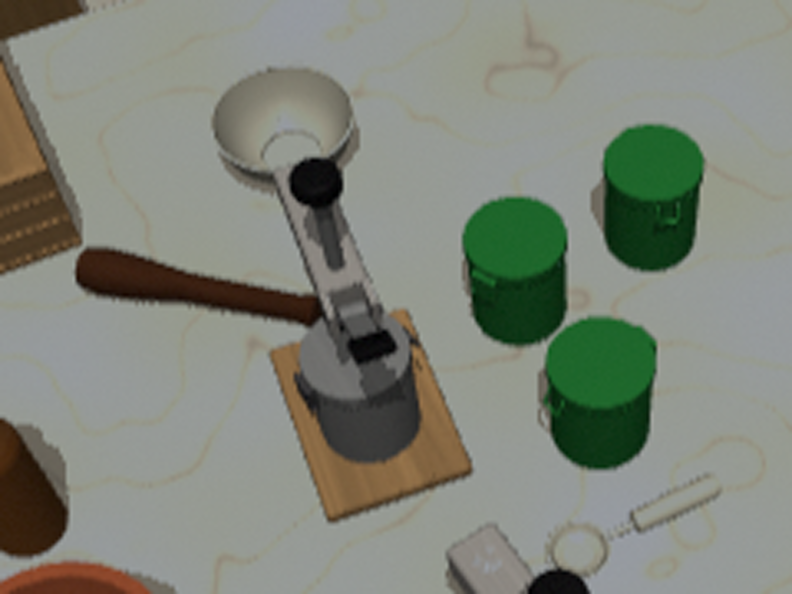

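```bash
python3 - <<'E'
from h import *
a=cv2.imread("pics/scene0.png")
x=cv2.resize(a[130:280,190:290],None,fx=4,fy=4,interpolation=2);y=cv2.resize(a[255:405,250:350],None,fx=4,fy=4,interpolation=2)
cv2.imwrite("pics/sc2.png",np.hstack([x,y]))
for c in("scene","top"):
    im=env.read_camera(c)
    for q in("knob_top","canister","clamp_tip"):
        for d in env.trace(q,c):
            ys,xs=np.nonzero(d["pixels"]);print(c,q,np.round(d["pixel"]),round(d["conf"],2),xs.min(),xs.max(),ys.min(),ys.max())
    for q in("knob_top","other_knob_top","clamp_tip"):
        for d in env.place_of(q,c):print(c,q,np.round(d["pixel"],1),round(d["conf"],2))
E
```

```text
scene knob_top [229. 170.] 0.76 218 233 158 192
scene canister [286. 192.] 0.87 270 301 171 213
scene canister [326. 171.] 0.84 313 342 148 192
scene canister [311. 228.] 0.8 295 329 206 252
scene canister [238. 225.] 0.56 219 257 207 250
scene clamp_tip [238. 214.] 0.49 233 248 202 219
scene knob_top [224.2 162.3] 0.57
scene other_knob_top [300.1 285.8] 0.88
scene clamp_tip [243.4 219.8] 0.75
top knob_top [461. 156.] 0.92 443 473 145 181
top canister [439. 186.] 0.92 417 462 153 200
top canister [483. 322.] 0.88 456 508 304 348
top canister [401. 263.] 0.71 380 423 237 284
top canister [470. 255.] 0.69 445 494 235 277
top canister [412. 160.] 0.38 395 437 150 170
top clamp_tip [412. 162.] 0.78 394 437 150 171
top knob_top [463.7 153.7] 0.67
top knob_top [438.7 183.3] 0.3
top other_knob_top [265.1 161.6] 0.6
top clamp_tip [397.5 158.7] 0.62
```

View pics/sc2.png

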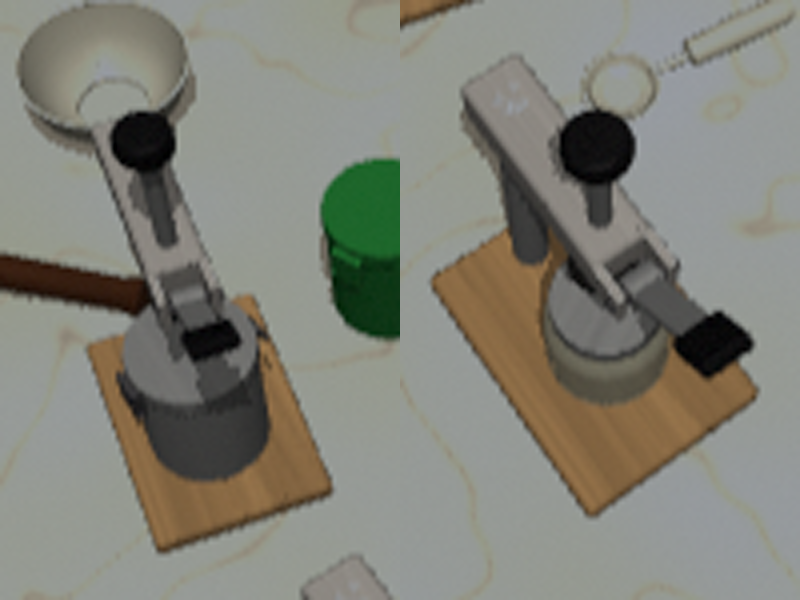

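View pics/tc.png

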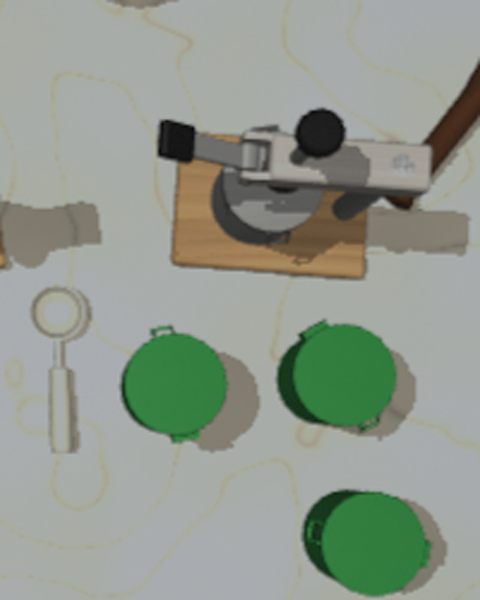

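```bash
python3 - <<'E'
from h import *
print(tri((223.9,162.8),(463.4,153.5)),atz("top",(463.4,153.5),308),atz("scene",(223.9,162.8),308))
for z in (245,252,260):print(z,atz("top",(397.7,158.9),z),atz("scene",(244.5,220.2),z))
print("head col end",atz("top",(508,169),220))
print("other",tri((300.1,285.8),(265.1,161.6)))
E
```

```text
(array([ 549.49966766, -174.87970966,  313.64858056]), np.float64(2.2218022431195434)) [ 549.71559638 -175.44397959  308.        ] [ 549.34346231 -180.68974836  308.        ]
245 [555.97861919 -74.00336014 245.        ] [558.33390111 -70.11146094 245.        ]
252 [554.53466735 -73.34256154 252.        ] [559.41921003 -65.40755934 252.        ]
260 [552.88443669 -72.58736314 260.        ] [560.65956308 -60.03167181 260.        ]
head col end [ 538.85325354 -271.37401335  220.        ]
other (array([539.44656891, 149.43072067, 318.87007238]), np.float64(3.1802188648745027))
```

Call:
drive_tool(commands=[{"dz":40},{"dz":40},{"dz":40},{"dz":40},{"dz":40}], grip=0)

```text
invalid input
```

Call:
drive_tool(commands=[{"dx":0,"dy":0,"dz":40,"yaw":0},{"dx":0,"dy":0,"dz":40,"yaw":0},{"dx":0,"dy":0,"dz":40,"yaw":0},{"dx":0,"dy":0,"dz":40,"yaw":0},{"dx":0,"dy":0,"dz":40,"yaw":0}], grip=0)

```text
t: 1.72
eef_pos: [269.8, 563.3, 380.9]
tcp_rot: [3.141, 0.0, 2.695]
ft_force: [0.5, -0.2, -0.0]
opening: 0.705
```

Call:
drive_tool(commands=[{"dx":12,"dy":-30,"dz":5,"yaw":-3},{"dx":12,"dy":-30,"dz":5,"yaw":-3},{"dx":12,"dy":-30,"dz":5,"yaw":-3},{"dx":12,"dy":-30,"dz":5,"yaw":-3},{"dx":12,"dy":-30,"dz":5,"yaw":-3}])

```text
t: 2.13
eef_pos: [330.2, 412.2, 404.0]
tcp_rot: [3.141, 0.0, 2.431]
ft_force: [0.5, 0.1, 0.8]
opening: 0.357
```

Call:
drive_tool(commands=[{"dx":12,"dy":-30,"dz":5,"yaw":-3},{"dx":12,"dy":-30,"dz":5,"yaw":-3},{"dx":12,"dy":-30,"dz":0,"yaw":-3},{"dx":12,"dy":-30,"dz":0,"yaw":-3},{"dx":12,"dy":-30,"dz":0,"yaw":-3}])

```text
t: 2.55
eef_pos: [390.2, 262.2, 413.9]
tcp_rot: [3.141, 0.0, 2.169]
ft_force: [1.0, 0.5, -0.5]
opening: 0.025
```

Call:
drive_tool(commands=[{"dx":12,"dy":-30,"dz":0,"yaw":-3},{"dx":12,"dy":-30,"dz":0,"yaw":-3},{"dx":12,"dy":-30,"dz":0,"yaw":-3},{"dx":12,"dy":-30,"dz":0,"yaw":-3},{"dx":12,"dy":-30,"dz":0,"yaw":-3}])

```text
t: 2.97
eef_pos: [450.2, 112.1, 413.9]
tcp_rot: [3.141, 0.0, 1.907]
ft_force: [0.3, 0.7, 0.5]
opening: 0.001
```

Call:
drive_tool(commands=[{"dx":12,"dy":-30,"dz":0,"yaw":-3},{"dx":12,"dy":-30,"dz":0,"yaw":-3},{"dx":12,"dy":-30,"dz":0,"yaw":-3},{"dx":12,"dy":-30,"dz":0,"yaw":-3},{"dx":12,"dy":-30,"dz":0,"yaw":-3}])

```text
t: 3.38
eef_pos: [510.3, -38.0, 413.8]
tcp_rot: [3.141, 0.0, 1.645]
ft_force: [0.6, 0.6, -0.1]
opening: 0.006
```

Call:
drive_tool(commands=[{"dx":10,"dy":-34,"dz":0,"yaw":-2},{"dx":10,"dy":-34,"dz":0,"yaw":-2},{"dx":10,"dy":-34,"dz":-20,"yaw":-2},{"dx":9,"dy":-35,"dz":-25,"yaw":-2},{"dx":0,"dy":0,"dz":-20,"yaw":0}])

```text
t: 3.8
eef_pos: [549.2, -176.4, 347.6]
tcp_rot: [-3.141, 0.001, 1.502]
ft_force: [1.3, -0.1, 0.0]
opening: 0.005
```

```bash
python3 - <<'E'
from h import *
x=snap("scene","s1.png");y=snap("top","t1.png")
s=env.state();print(s["eef_pos"],proj("scene",s["eef_pos"]),proj("top",s["eef_pos"]))
cv2.imwrite("pics/c1.png",np.hstack([cv2.resize(x[90:240,170:270],None,fx=4,fy=4),cv2.resize(y[90:240,400:500],None,fx=4,fy=4)])[:,:,::-1])
E
```

```text
[ 547.61176109 -172.30102322  346.61955039] [223.15946068 152.55548261] [466.33716051 149.5940233 ]
```

View pics/c1.png

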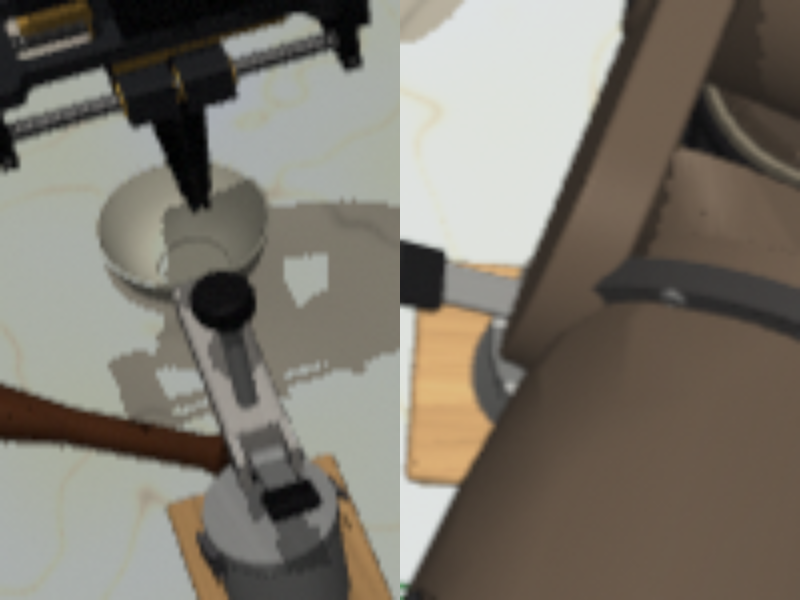

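```bash
python3 - <<'E'
from h import *
s=env.state();print(s["t"],s["eef_pos"],s["qvel"])
x=snap("scene","s2.png")
s=env.state();print(s["t"],s["eef_pos"],s["ft_force"])
for P in (s["eef_pos"],s["eef_pos"]+[0,0,78]):
  p=proj("scene",P);print(p);cv2.circle(x,tuple(int(round(v)) for v in p),1,(255,0,0),-1)
cv2.imwrite("pics/c2.png",cv2.resize(x[80:200,160:290],None,fx=6,fy=5)[:,:,::-1])
E
```

```text
3.9 [ 547.61176109 -172.30102322  346.61955039] [ 0.03483028 -0.05235411 -0.07361337  0.00245539  0.06621632  0.00325346]
3.95 [ 548.13148839 -171.58240879  349.15397693] [-0.31678762  0.20043304  0.7349181 ]
[222.84443803 152.01869949]
[215.96040888 123.18451017]
```

View pics/c2.png

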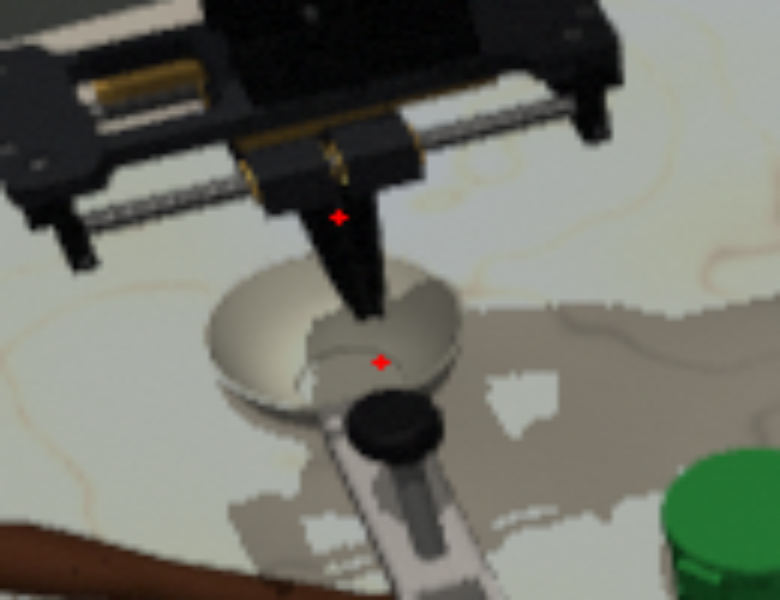

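Call:
drive_tool(commands=[{"dx":1,"dy":-1,"dz":-4,"yaw":0},{"dx":0,"dy":-1,"dz":-4,"yaw":0},{"dx":0,"dy":-1,"dz":-4,"yaw":0},{"dx":0,"dy":0,"dz":-4,"yaw":0},{"dx":0,"dy":0,"dz":-4,"yaw":0}])

```text
t: 4.37
eef_pos: [549.6, -174.1, 330.0]
tcp_rot: [3.141, 0.0, 1.509]
ft_force: [-0.1, 0.2, -0.0]
opening: 0.0
```

Call:
drive_tool(commands=[{"dx":0,"dy":0,"dz":-2,"yaw":0},{"dx":0,"dy":0,"dz":-2,"yaw":0},{"dx":0,"dy":0,"dz":-1,"yaw":0},{"dx":0,"dy":0,"dz":-1,"yaw":0},{"dx":0,"dy":0,"dz":0,"yaw":0}])

```text
t: 4.78
eef_pos: [549.6, -174.5, 323.8]
tcp_rot: [-3.142, -0.0, 1.508]
ft_force: [0.1, 0.2, -0.1]
opening: 0.006
```

```bash
python3 - <<'E'
from h import *
x=snap("scene","s3.png")
s=env.state();print(s["t"],s["eef_pos"],s["ft_force"])
for P in (s["eef_pos"],s["eef_pos"]+[0,0,78]):
  p=proj("scene",P);print(p);cv2.circle(x,tuple(int(round(v)) for v in p),1,(255,0,0),-1)
cv2.imwrite("pics/c3.png",cv2.resize(x[80:200,160:290],None,fx=6,fy=5)[:,:,::-1])
E
```

```text
4.8333 [ 549.58363989 -174.52999997  323.96398026] [-0.67124873  0.79303286 -0.43428026]
[223.65547911 159.71011665]
[217.01688534 132.24014574]
```

View pics/c3.png

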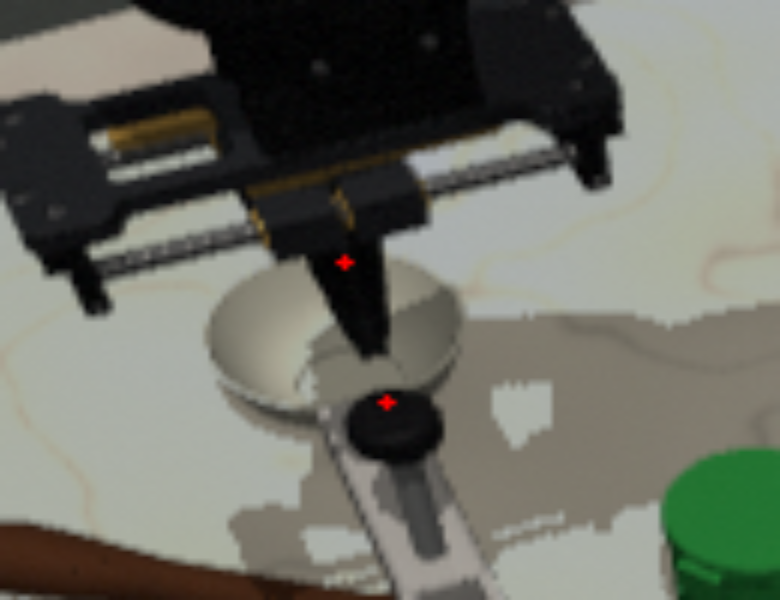

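Call:
drive_tool(commands=[{"dx":0,"dy":0,"dz":-2,"yaw":0},{"dx":0,"dy":0,"dz":-2,"yaw":0},{"dx":0,"dy":0,"dz":-2,"yaw":0},{"dx":0,"dy":0,"dz":-2,"yaw":0},{"dx":0,"dy":0,"dz":-2,"yaw":0}])

```text
t: 5.25
eef_pos: [549.5, -174.5, 313.7]
tcp_rot: [-3.142, -0.0, 1.508]
ft_force: [-0.3, -0.3, 0.0]
opening: 0.004
```

Call:
drive_tool(commands=[{"dx":0,"dy":0,"dz":-1,"yaw":0},{"dx":0,"dy":0,"dz":-1,"yaw":0},{"dx":0,"dy":0,"dz":-1,"yaw":0},{"dx":0,"dy":0,"dz":-1,"yaw":0},{"dx":0,"dy":0,"dz":-1,"yaw":0}])

```text
t: 5.67
eef_pos: [549.6, -174.5, 308.9]
tcp_rot: [3.141, 0.0, 1.508]
ft_force: [0.5, -0.1, -0.4]
opening: 0.003
```

Call:
drive_tool(commands=[{"dx":0,"dy":0,"dz":-1,"yaw":0},{"dx":0,"dy":0,"dz":-1,"yaw":0},{"dx":0,"dy":0,"dz":-1,"yaw":0},{"dx":0,"dy":0,"dz":-1,"yaw":0},{"dx":0,"dy":0,"dz":-1,"yaw":0}])

```text
t: 6.08
eef_pos: [549.6, -174.5, 303.9]
tcp_rot: [3.141, -0.0, 1.508]
ft_force: [-0.7, 1.0, 0.1]
opening: 0.004
```

```bash
cat > v.py <<'E'
from h import *
import sys
x=snap("scene","s_%s.png"%sys.argv[1])
s=env.state();print(s["t"],s["eef_pos"],s["ft_force"])
p=proj("scene",s["eef_pos"]);print(p)
cv2.circle(x,tuple(int(round(v)) for v in p),1,(255,0,0),-1)
cv2.imwrite("pics/c_%s.png"%sys.argv[1],cv2.resize(x[100:260,170:290],None,fx=4,fy=3.7,interpolation=2)[:,:,::-1])
E
python3 v.py 4
```

```text
6.1333 [ 549.51602468 -174.47989101  303.64996715] [ 0.75924108  0.4121545  -1.07658294]
[225.26828339 166.22672355]
```

View pics/c_4.png

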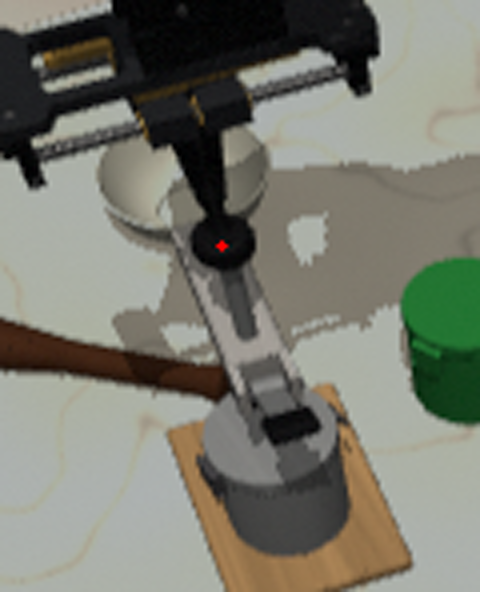

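```bash
python3 - <<'E'
from h import *
P=np.array([270.05,563.67,178.67])
c,s_=np.cos(2.69477-np.pi/2),np.sin(2.69477-np.pi/2)
j=np.array([c,s_,0])
for n in("scene","top"):
    x=cv2.imread(f"pics/{n}0.png")
    for d,col in((0,(0,0,255)),(47,(0,255,0)),(-47,(0,255,0)),(59,(255,0,0)),(-59,(255,0,0))):
        for h in(0,24,78):
            p=proj(n,P+d*j+[0,0,h]);cv2.circle(x,tuple(int(round(v)) for v in p),1,col,-1);print(n,d,h,p.round())
    y=x[300:480,480:640] if n=="scene" else x[280:480,0:170]
    cv2.imwrite(f"pics/o_{n}.png",cv2.resize(y,None,fx=3.5,fy=3))
E
```

```text
scene 0 0 [546. 447.]
scene 0 24 [553. 445.]
scene 0 78 [569. 441.]
scene 47 0 [555. 478.]
scene 47 24 [562. 477.]
scene 47 78 [579. 475.]
scene -47 0 [538. 418.]
scene -47 24 [544. 416.]
scene -47 78 [559. 410.]
scene 59 0 [557. 486.]
scene 59 24 [564. 485.]
scene 59 78 [582. 484.]
scene -59 0 [536. 411.]
scene -59 24 [542. 409.]
scene -59 78 [557. 402.]
top 0 0 [ 51. 327.]
top 0 24 [ 44. 328.]
top 0 78 [ 29. 330.]
top 47 0 [ 29. 316.]
top 47 24 [ 22. 316.]
top 47 78 [  4. 318.]
top -47 0 [ 74. 337.]
top -47 24 [ 67. 339.]
top -47 78 [ 53. 342.]
top 59 0 [ 23. 313.]
top 59 24 [ 16. 314.]
top 59 78 [ -2. 315.]
top -59 0 [ 79. 340.]
top -59 24 [ 73. 342.]
top -59 78 [ 59. 345.]
```

View pics/o_scene.png

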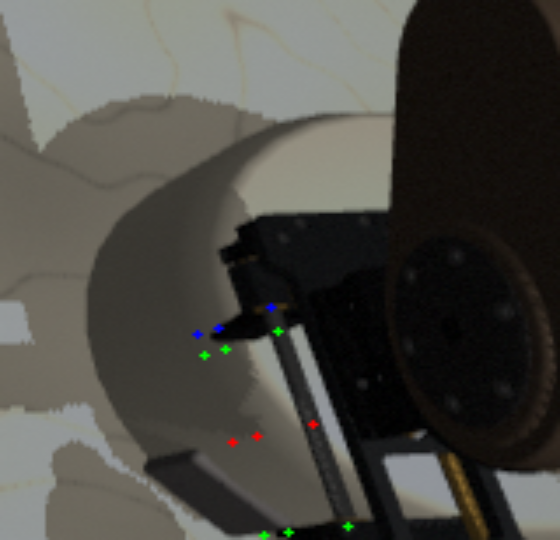

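View pics/o_top.png

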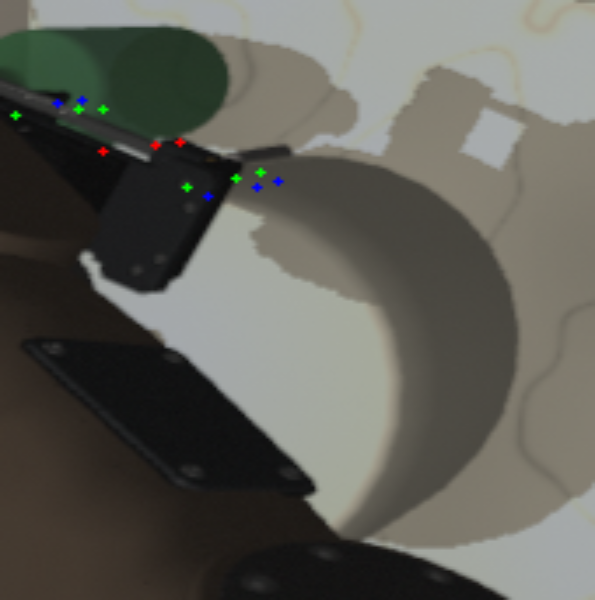

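```bash
python3 - <<'E'
from h import *
P=np.array([270.05,563.67,178.67]);c,s=np.cos(2.69477-np.pi/2),np.sin(2.69477-np.pi/2);j=np.array([c,s,0])
print("pred",P-53*j)
for a in((541,412),(541,410),(540,411)):print(tri(a,(82,331)))
a=cv2.imread("pics/scene0.png")[380:480,520:600];b=cv2.imread("pics/top0.png")[300:400,30:110]
cv2.imwrite("pics/z.png",np.hstack([cv2.resize(a,None,fx=5,fy=5,interpolation=0),cv2.resize(b,None,fx=5,fy=5,interpolation=0)]))
E
```

```text
pred [247.14857752 515.87329668 178.67      ]
(array([256.2849529 , 506.06487087, 198.65291704]), np.float64(20.71147512114082))
(array([256.85492555, 503.28521442, 204.50422352]), np.float64(20.291116842567302))
(array([256.92757844, 504.51788965, 200.3792388 ]), np.float64(18.980266168292175))
```

View pics/z.png

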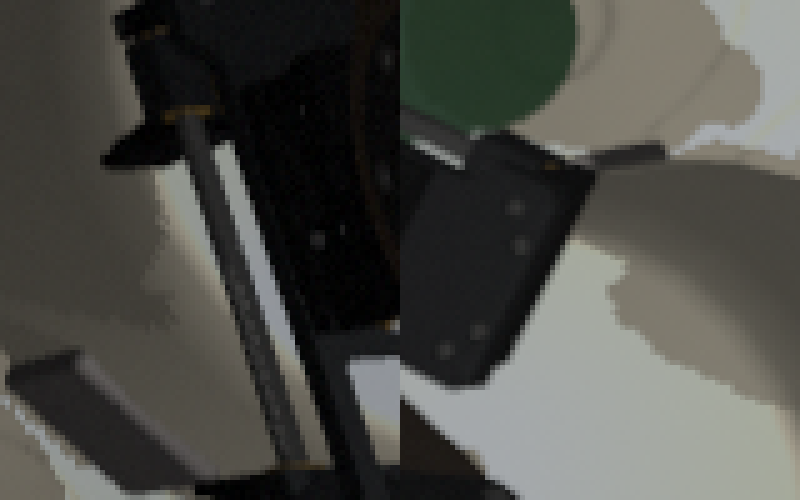

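Call:
drive_tool(commands=[{"dx":0,"dy":0,"dz":-1,"yaw":0},{"dx":0,"dy":0,"dz":-1,"yaw":0},{"dx":0,"dy":0,"dz":-1,"yaw":0},{"dx":0,"dy":0,"dz":-1,"yaw":0},{"dx":0,"dy":0,"dz":-1,"yaw":0}])

```text
t: 6.55
eef_pos: [549.6, -174.5, 298.8]
tcp_rot: [3.142, 0.0, 1.508]
ft_force: [0.1, -0.6, 0.6]
opening: 0.002
```

```bash
sed -i 's/^x=snap.*/&\nx=np.ascontiguousarray(x)/; s/^cv2.circle/#&/' v.py; sed -i 's/x\[100:260,170:290\],None,fx=4,fy=3.7/x[120:200,190:270],None,fx=7,fy=7/' v.py; python3 v.py 5
```

```text
6.6 [ 549.52382956 -174.48022282  298.64339534] [ 0.20647923  0.53938835 -0.20884636]
[225.64349022 167.79580416]
```

View pics/c_5.png

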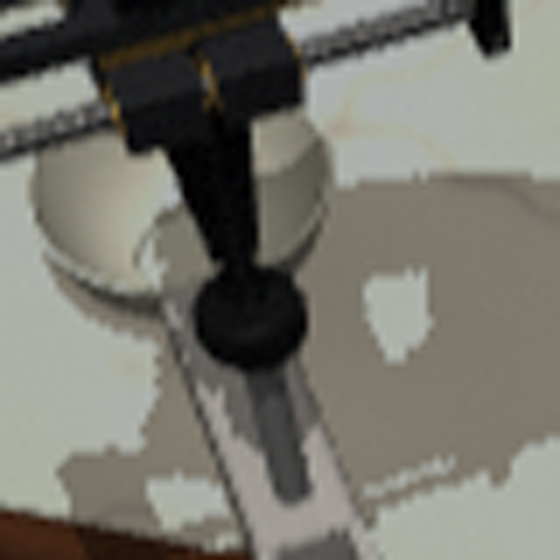

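```bash
python3 - <<'E'
import cv2,numpy as np
a=cv2.imread("pics/s_5.png")[140:185,205:250].astype(float)
a=np.clip((a/90)**0.6*255,0,255).astype(np.uint8)
cv2.imwrite("pics/e5.png",cv2.resize(a,None,fx=12,fy=12,interpolation=0))
E
```

```text
(no output)
```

View pics/e5.png

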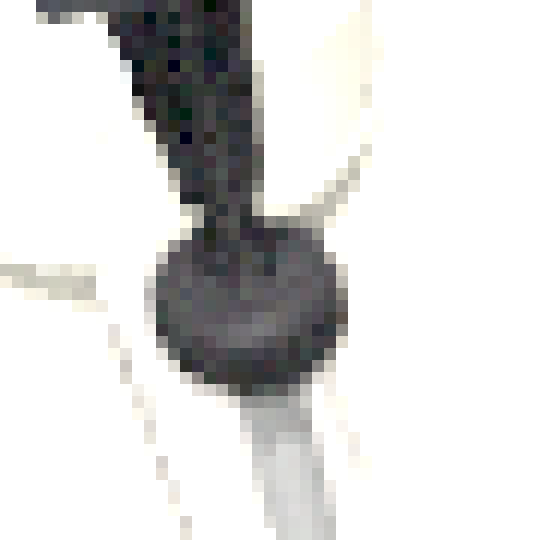

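Call:
drive_tool(commands=[{"dx":0,"dy":0,"dz":-1,"yaw":0},{"dx":0,"dy":0,"dz":-1,"yaw":0},{"dx":0,"dy":0,"dz":-1,"yaw":0},{"dx":0,"dy":0,"dz":-1,"yaw":0},{"dx":0,"dy":0,"dz":-1,"yaw":0}])

```text
t: 7.02
eef_pos: [549.6, -174.5, 293.9]
tcp_rot: [3.142, -0.0, 1.508]
ft_force: [-0.3, -0.3, 0.6]
opening: 0.001
```

Call:
drive_tool(commands=[{"dx":0,"dy":0,"dz":-1,"yaw":0},{"dx":0,"dy":0,"dz":-1,"yaw":0},{"dx":0,"dy":0,"dz":-1,"yaw":0},{"dx":0,"dy":0,"dz":-1,"yaw":0},{"dx":0,"dy":0,"dz":0,"yaw":0}])

```text
t: 7.43
eef_pos: [549.5, -174.5, 289.7]
tcp_rot: [-3.141, -0.0, 1.508]
ft_force: [0.2, -0.5, 0.2]
opening: 0.006
```

```bash
cat >> v.py <<'E'
a=x[135:185,200:255,::-1].astype(float)
a=np.clip((a/90)**0.6*255,0,255).astype(np.uint8)
cv2.imwrite("pics/e_%s.png"%sys.argv[1],cv2.resize(a,None,fx=10,fy=10,interpolation=0))
E
python3 v.py 6
```

```text
7.4833 [ 549.5444007  -174.50383798  289.8738391 ] [-0.04576213  0.30854927 -0.55555547]
[226.28541158 170.50375786]
```

View pics/e_6.png

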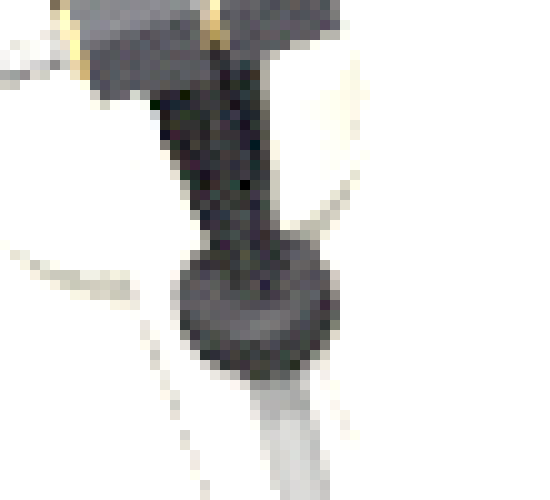

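Call:
drive_tool(commands=[{"dx":0,"dy":0,"dz":-1,"yaw":0},{"dx":0,"dy":0,"dz":-1,"yaw":0},{"dx":0,"dy":0,"dz":-1,"yaw":0},{"dx":0,"dy":0,"dz":-1,"yaw":0},{"dx":0,"dy":0,"dz":-1,"yaw":0}])

```text
t: 7.9
eef_pos: [549.6, -174.5, 284.8]
tcp_rot: [3.142, -0.0, 1.508]
ft_force: [0.0, -0.7, -0.9]
opening: 0.005
```

```bash
python3 v.py 7
```

```text
7.95 [ 549.5008021  -174.5002126   284.66346663] [-0.65665329 -0.0160167   0.31603695]
[226.68960205 172.08886309]
```

View pics/e_7.png

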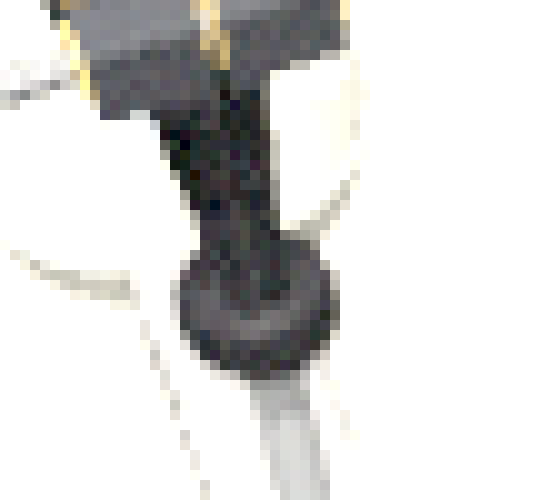

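Call:
drive_tool(commands=[{"dx":0,"dy":0,"dz":-1,"yaw":0},{"dx":0,"dy":0,"dz":-1,"yaw":0},{"dx":0,"dy":0,"dz":-1,"yaw":0},{"dx":0,"dy":0,"dz":-1,"yaw":0},{"dx":0,"dy":0,"dz":-1,"yaw":0}])

```text
t: 8.37
eef_pos: [549.6, -174.5, 279.9]
tcp_rot: [3.141, 0.0, 1.508]
ft_force: [0.2, 0.4, 0.2]
opening: 0.008
```

```bash
python3 v.py 8
```

```text
8.4167 [ 549.51257215 -174.51841221  279.64720852] [ 0.08459473 -0.5021922   0.8281584 ]
[227.04790164 173.60287442]
```

View pics/e_8.png

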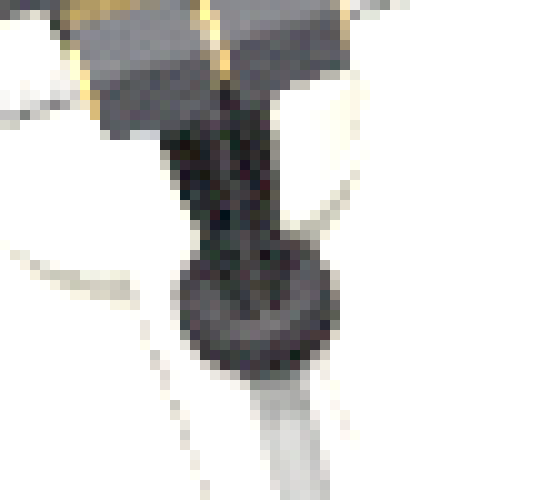

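```bash
python3 - <<'E'
import cv2,numpy as np
ims=[]
for f in("s3","s_5","s_6","s_8"):
    a=cv2.imread(f"pics/{f}.png")[148:176,212:240].astype(float)
    a=cv2.GaussianBlur(a,(0,0),0.6)
    ims.append(cv2.resize(np.clip((a/55)*255,0,255).astype(np.uint8),None,fx=10,fy=10,interpolation=2))
cv2.imwrite("pics/e9.png",np.vstack([np.hstack(ims[:2]),np.hstack(ims[2:])]))
E
```

```text
(no output)
```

View pics/e9.png

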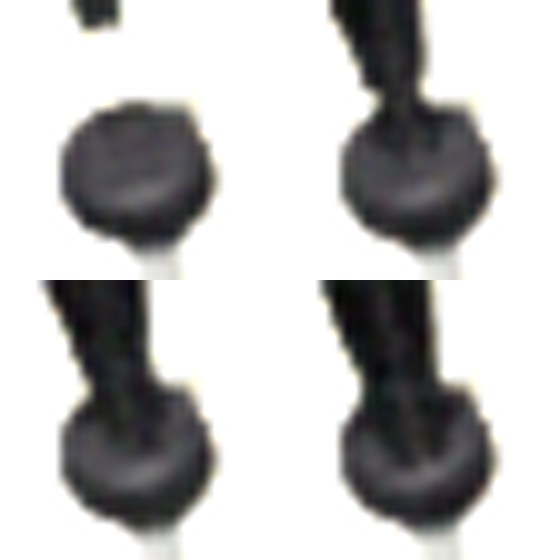

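Call:
drive_tool(commands=[{"dx":0,"dy":0,"dz":-1,"yaw":0},{"dx":0,"dy":0,"dz":-1,"yaw":0},{"dx":0,"dy":0,"dz":-1,"yaw":0},{"dx":0,"dy":0,"dz":-1,"yaw":0},{"dx":0,"dy":0,"dz":-1,"yaw":0}])

```text
t: 8.83
eef_pos: [549.6, -174.5, 275.2]
tcp_rot: [3.141, 0.0, 1.508]
ft_force: [-0.3, -0.1, 2.6]
opening: 0.007
```

```bash
cat > w.py <<'E'
from h import *
import sys
x=snap("scene","w_%s.png"%sys.argv[1])
s=env.state();print(s["t"],s["eef_pos"],s["ft_force"])
a=cv2.GaussianBlur(x[130:190,200:260,::-1].astype(float),(0,0),0.6)
cv2.imwrite("pics/x_%s.png"%sys.argv[1],cv2.resize(np.clip((a/55)*255,0,255).astype(np.uint8),None,fx=9,fy=9,interpolation=2))
E
python3 w.py 1
```

```text
8.8833 [ 549.59206626 -174.54657418  274.94250244] [-0.21421504  0.48853851  1.91915857]
```

View pics/x_1.png

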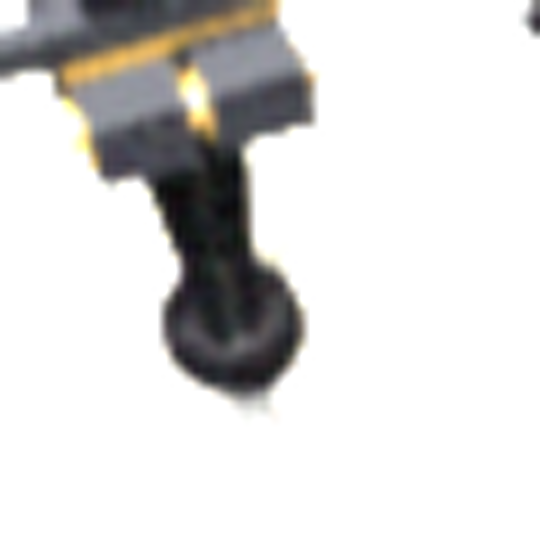

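Call:
drive_tool(commands=[{"dx":0,"dy":0,"dz":-1,"yaw":0},{"dx":0,"dy":0,"dz":-1,"yaw":0},{"dx":0,"dy":0,"dz":-1,"yaw":0},{"dx":0,"dy":0,"dz":-1,"yaw":0},{"dx":0,"dy":0,"dz":-1,"yaw":0}])

```text
t: 9.3
eef_pos: [549.6, -174.5, 269.9]
tcp_rot: [3.141, 0.0, 1.508]
ft_force: [-0.7, -0.3, 2.5]
opening: 0.004
```

```bash
python3 w.py 2
```

```text
9.35 [ 549.59022599 -174.53086698  269.67384584] [-0.3584094   0.34131272  3.12297668]
```

View pics/x_2.png

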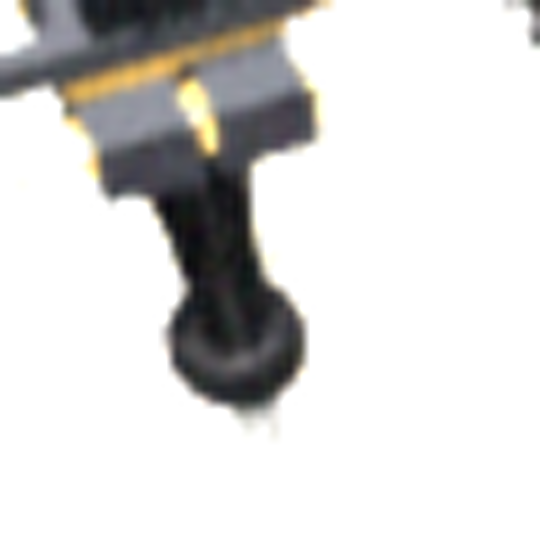

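Call:
drive_tool(commands=[{"dx":0,"dy":0,"dz":-2,"yaw":0},{"dx":0,"dy":0,"dz":-2,"yaw":0},{"dx":0,"dy":0,"dz":-2,"yaw":0},{"dx":0,"dy":0,"dz":-2,"yaw":0},{"dx":0,"dy":0,"dz":-2,"yaw":0}])

```text
t: 9.77
eef_pos: [549.6, -174.5, 259.7]
tcp_rot: [3.141, 0.0, 1.508]
ft_force: [0.0, 0.2, 3.0]
opening: 0.004
```

Call:
drive_tool(commands=[{"dx":0,"dy":0,"dz":-1,"yaw":0},{"dx":0,"dy":0,"dz":-1,"yaw":0},{"dx":0,"dy":0,"dz":-1,"yaw":0},{"dx":0,"dy":0,"dz":-1,"yaw":0},{"dx":0,"dy":0,"dz":-1,"yaw":0}])

```text
t: 10.18
eef_pos: [549.6, -174.5, 254.9]
tcp_rot: [3.141, 0.0, 1.508]
ft_force: [0.2, 0.9, 3.5]
opening: 0.009
```

Call:
drive_tool(commands=[{"dx":0,"dy":0,"dz":-1,"yaw":0},{"dx":0,"dy":0,"dz":-1,"yaw":0},{"dx":0,"dy":0,"dz":-1,"yaw":0},{"dx":0,"dy":0,"dz":-1,"yaw":0},{"dx":0,"dy":0,"dz":-1,"yaw":0}])

```text
t: 10.6
eef_pos: [549.6, -174.5, 249.9]
tcp_rot: [3.141, 0.0, 1.508]
ft_force: [-1.1, 1.0, 3.8]
opening: 0.003
```

```bash
sed -i 's/130:190,200:260/150:210,200:260/' w.py; python3 w.py 3; python3 - <<'E'
from h import *
x=cv2.imread("pics/w_3.png")[180:260,200:280];cv2.imwrite("pics/y3.png",cv2.resize(x,None,fx=7,fy=7,interpolation=2))
for z in(313,290,270,265,260):print(z,proj("scene",(549.5,-175,z)))
E
```

```text
10.65 [ 549.58130262 -174.53231803  249.69518517] [ 0.82237219 -0.38283153  2.56167186]
313 [224.46498166 163.0868306 ]
290 [226.20752155 170.29676015]
270 [227.66503962 176.32738398]
265 [228.02138291 177.80178924]
260 [228.3745964  179.26324467]
```

View pics/x_3.png

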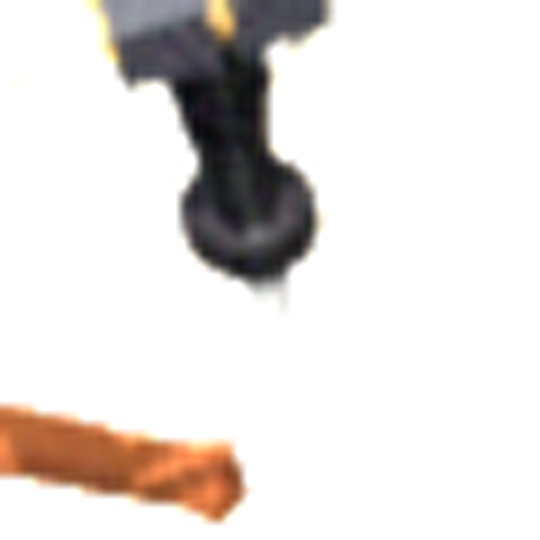

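View pics/y3.png

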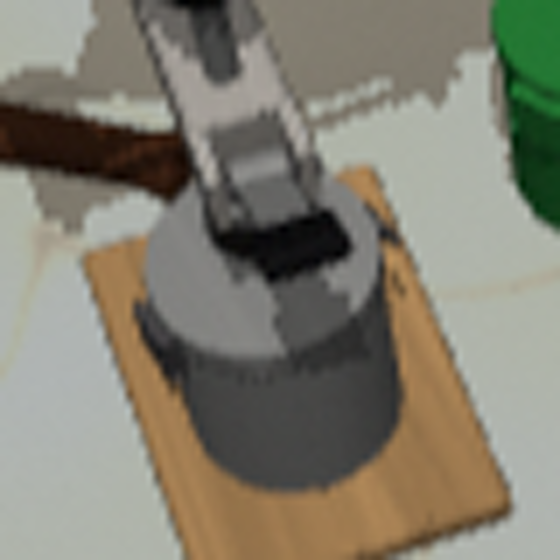

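Call:
drive_tool(commands=[{"dx":0,"dy":0,"dz":-1,"yaw":0},{"dx":0,"dy":0,"dz":-1,"yaw":0},{"dx":0,"dy":0,"dz":-1,"yaw":0},{"dx":0,"dy":0,"dz":-1,"yaw":0},{"dx":0,"dy":0,"dz":-1,"yaw":0}])

```text
t: 11.07
eef_pos: [549.6, -174.5, 244.9]
tcp_rot: [3.141, 0.0, 1.508]
ft_force: [0.5, -0.2, 3.1]
opening: 0.003
```

Call:
drive_tool(commands=[{"dx":0,"dy":0,"dz":-1,"yaw":0},{"dx":0,"dy":0,"dz":-1,"yaw":0},{"dx":0,"dy":0,"dz":-1,"yaw":0},{"dx":0,"dy":0,"dz":-1,"yaw":0},{"dx":0,"dy":0,"dz":-1,"yaw":0}])

```text
t: 11.48
eef_pos: [549.6, -174.5, 239.9]
tcp_rot: [3.141, 0.0, 1.508]
ft_force: [0.7, -0.1, 2.9]
opening: 0.006
```

Call:
drive_tool(commands=[{"dx":0,"dy":0,"dz":-1,"yaw":0},{"dx":0,"dy":0,"dz":-1,"yaw":0},{"dx":0,"dy":0,"dz":-1,"yaw":0}])

```text
t: 11.73
eef_pos: [549.6, -174.5, 236.8]
tcp_rot: [3.142, -0.0, 1.508]
ft_force: [0.3, -0.6, 3.5]
opening: 0.005
```

```bash
python3 w.py 4; python3 - <<'E'
from h import *
for i in range(3):
    env.read_camera("scene");print(env.state()["ft_force"][2],env.state()["eef_pos"][2])
x=cv2.imread("pics/w_4.png")[150:260,190:280];cv2.imwrite("pics/y4.png",cv2.resize(x,None,fx=5.4,fy=5.4,interpolation=2))
E
```

```text
11.7833 [ 549.5819046  -174.53418019  236.65758207] [1.85341851 0.07491032 2.79897032]
2.2068136945396257 236.69895403089924
1.185912584259925 236.70073578577933
0.06564553013573482 236.67273220319345
```

View pics/y4.png

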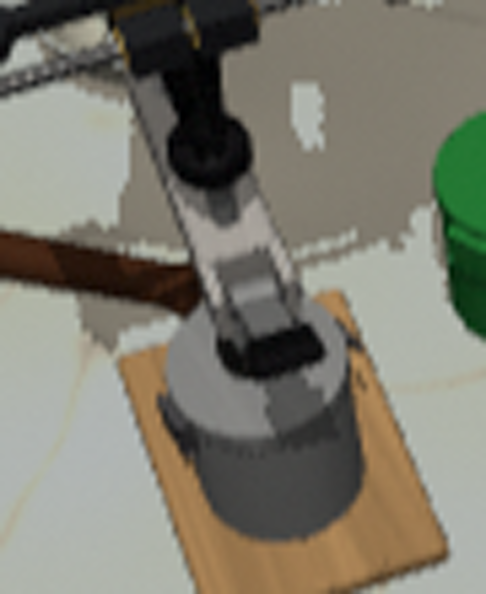

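View pics/x_4.png

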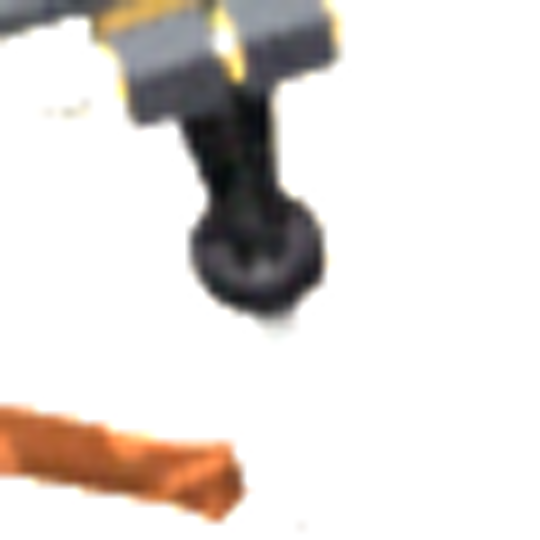

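Call:
drive_tool(commands=[{"dx":0,"dy":0,"dz":-1,"yaw":0},{"dx":0,"dy":0,"dz":-1,"yaw":0},{"dx":0,"dy":0,"dz":-1,"yaw":0}])

```text
t: 12.18
eef_pos: [549.4, -174.5, 233.9]
tcp_rot: [-3.141, -0.0, 1.508]
ft_force: [-0.8, 0.9, 2.8]
opening: 0.005
```

Call:
drive_tool(commands=[{"dx":0,"dy":0,"dz":-1,"yaw":0},{"dx":0,"dy":0,"dz":-1,"yaw":0}])

```text
t: 12.35
eef_pos: [549.5, -174.5, 231.9]
tcp_rot: [-3.142, -0.0, 1.508]
ft_force: [-2.1, 0.8, 4.1]
opening: 0.003
```

Call:
drive_tool(commands=[{"dx":0,"dy":0,"dz":-1,"yaw":0},{"dx":0,"dy":0,"dz":-1,"yaw":0}])

```text
t: 12.52
eef_pos: [549.5, -174.5, 229.8]
tcp_rot: [-3.141, -0.0, 1.508]
ft_force: [-0.6, 0.5, 3.7]
opening: 0.002
```

```bash
python3 - <<'E'
from h import *
for i in range(7):
    x=env.read_camera("scene");s=env.state();print(s["t"],s["ft_force"].round(2),s["eef_pos"][2].round(2))
E
```

```text
12.5667 [-0.9   0.59  1.34] 229.64
12.6167 [-0.65  0.26  0.49] 229.66
12.6667 [-0.13 -0.11  0.64] 229.65
12.7167 [-0.74 -0.32  0.16] 229.68
12.7667 [ 0.08 -0.28 -0.42] 229.68
12.8167 [-0.15  0.76  0.19] 229.72
12.8667 [0.23 0.04 0.3 ] 229.77
```

Call:
drive_tool(commands=[{"dx":0,"dy":0,"dz":-1,"yaw":0},{"dx":0,"dy":0,"dz":-1,"yaw":0}])

```text
t: 13.03
eef_pos: [549.6, -174.5, 228.2]
tcp_rot: [3.141, 0.0, 1.508]
ft_force: [-1.8, 1.0, 4.4]
opening: 0.006
```

Call:
drive_tool(commands=[{"dx":0,"dy":0,"dz":-1,"yaw":0}])

```text
t: 13.12
eef_pos: [549.6, -174.5, 227.2]
tcp_rot: [3.141, 0.0, 1.508]
ft_force: [-1.4, 0.1, 4.5]
opening: 0.006
```

Call:
drive_tool(commands=[{"dx":0,"dy":0,"dz":-1,"yaw":0}])

```text
t: 13.2
eef_pos: [549.6, -174.5, 226.1]
tcp_rot: [3.141, 0.0, 1.508]
ft_force: [-1.6, 0.4, 4.1]
opening: 0.006
```

```bash
sed -i 's/150:210,200:260/160:220,200:260/' w.py; python3 w.py 5; python3 - <<'E'
from h import *
for i in range(3):
    x=env.read_camera("scene");s=env.state();print(s["t"],s["ft_force"].round(2),s["eef_pos"][2].round(2))
for q in ("knob_top","clamp_tip"):
  for d in env.place_of(q,"scene"):print(q,d)
E
```

```text
13.25 [ 549.62528491 -174.53047248  225.92170684] [-0.81594766 -0.13019624  3.81789116]
13.3 [0.15 0.69 3.37] 225.95
13.35 [-0.48 -0.5   2.96] 225.94
13.4 [-0.52 -0.    3.87] 225.96
knob_top {'pixel': [228.1, 177.2], 'conf': 0.5}
knob_top {'pixel': [303.7, 287.1], 'conf': 0.42}
clamp_tip {'pixel': [243.7, 219.1], 'conf': 0.73}
```

View pics/x_5.png

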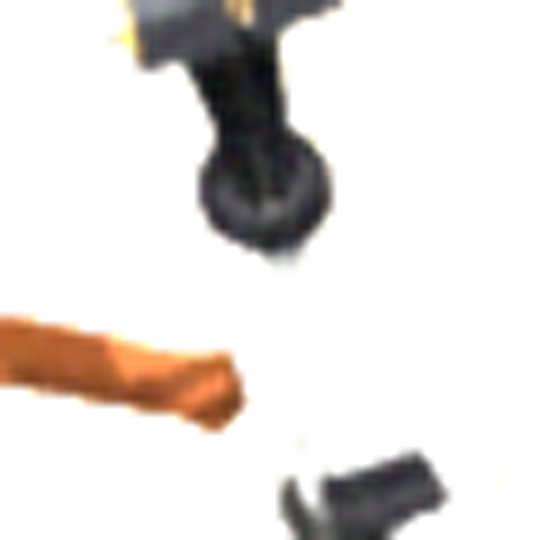

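Call:
drive_tool(commands=[{"dx":0,"dy":0,"dz":-1,"yaw":0}])

```text
t: 13.58
eef_pos: [549.6, -174.5, 225.1]
tcp_rot: [3.141, 0.0, 1.508]
ft_force: [-0.7, 0.2, 5.7]
opening: 0.002
```

Call:
drive_tool(commands=[{"dx":0,"dy":0,"dz":-1,"yaw":0}])

```text
t: 13.67
eef_pos: [549.6, -174.5, 224.1]
tcp_rot: [3.141, 0.0, 1.508]
ft_force: [-0.8, 1.1, 5.8]
opening: 0.004
```

Call:
drive_tool(commands=[{"dx":0,"dy":0,"dz":0,"yaw":0},{"dx":0,"dy":0,"dz":0,"yaw":0},{"dx":0,"dy":0,"dz":0,"yaw":0},{"dx":0,"dy":0,"dz":0,"yaw":0}])

```text
t: 14.0
eef_pos: [549.6, -174.5, 223.9]
tcp_rot: [3.141, 0.0, 1.508]
ft_force: [0.5, -0.1, 3.1]
opening: 0.003
```

```bash
python3 - <<'E'
from h import *
for i in range(4):
    x=env.read_camera("scene");s=env.state();print(s["t"],s["ft_force"].round(2),s["eef_pos"][2].round(2))
E
```

```text
14.05 [-0.58  0.32  3.57] 223.93
14.1 [-0.3   0.1   2.87] 223.89
14.15 [-0.44 -0.93  2.95] 223.89
14.2 [-0.13 -0.12  2.89] 223.9
```

Call:
drive_tool(commands=[{"dx":0,"dy":0,"dz":3,"yaw":0},{"dx":0,"dy":0,"dz":10,"yaw":0},{"dx":0,"dy":0,"dz":15,"yaw":0},{"dx":0,"dy":0,"dz":15,"yaw":0},{"dx":0,"dy":0,"dz":17,"yaw":0}])

```text
t: 14.62
eef_pos: [549.3, -174.4, 284.9]
tcp_rot: [-3.141, -0.0, 1.508]
ft_force: [0.1, -1.2, -0.3]
opening: 0.005
```

Call:
drive_tool(commands=[{"dx":0,"dy":0,"dz":10,"yaw":0},{"dx":1,"dy":21,"dz":0,"yaw":0},{"dx":1,"dy":22,"dz":0,"yaw":0},{"dx":2,"dy":22,"dz":0,"yaw":0},{"dx":1,"dy":19,"dz":0,"yaw":0}])

```text
t: 15.03
eef_pos: [554.5, -89.4, 294.3]
tcp_rot: [3.142, -0.0, 1.508]
ft_force: [0.4, -0.4, -0.3]
opening: 0.003
```

Call:
drive_tool(commands=[{"dx":0,"dy":0,"dz":0,"yaw":0}])

```text
t: 15.12
eef_pos: [554.5, -87.9, 294.4]
tcp_rot: [3.141, -0.001, 1.51]
ft_force: [-0.2, -1.1, 0.8]
opening: 0.006
```

```bash
cat > u.py <<'E'
from h import *
import sys
x=snap("scene","u_%s.png"%sys.argv[1]);y=snap("top","ut_%s.png"%sys.argv[1])
s=env.state();print(s["t"],s["eef_pos"],s["ft_force"])
f=lambda a:np.clip((a[:,:,::-1].astype(float)/150)**.7*255,0,255).astype(np.uint8)
cv2.imwrite("pics/uc_%s.png"%sys.argv[1],np.hstack([cv2.resize(f(x[130:250,195:275]),None,fx=5,fy=5,interpolation=2),cv2.resize(f(y[100:220,400:480]),None,fx=5,fy=5,interpolation=2)]))
E
python3 u.py 1;python3 - <<'E'
from h import *
env.read_camera("scene")
for q in ("knob_top","clamp_tip"):
  for d in env.place_of(q,"scene"):print(q,d)
E
```

```text
15.2167 [554.59770845 -90.26831213 294.22277343] [0.16972489 0.48040535 0.38010686]
clamp_tip {'pixel': [240.3, 220.2], 'conf': 0.66}
```

View pics/uc_1.png

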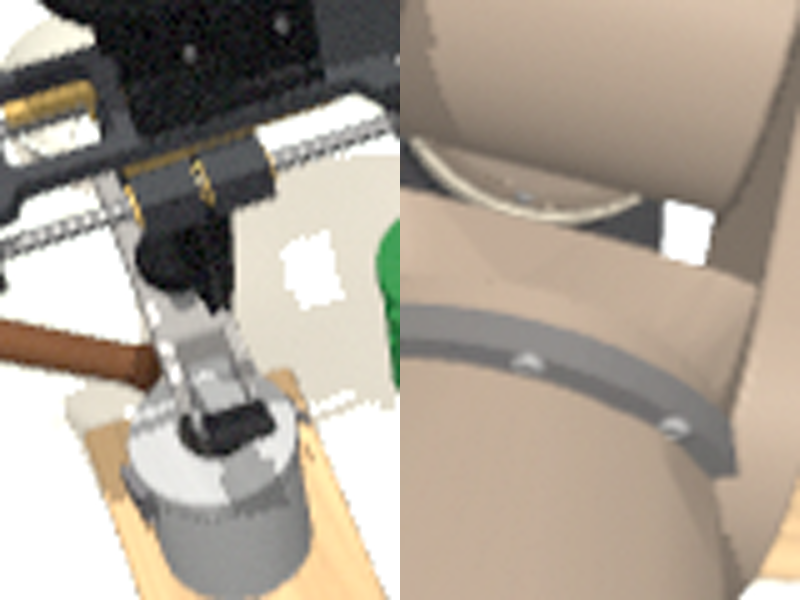

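Call:
drive_tool(commands=[{"dx":0,"dy":0,"dz":-15,"yaw":0},{"dx":0,"dy":0,"dz":-15,"yaw":0},{"dx":0,"dy":0,"dz":-15,"yaw":0},{"dx":0,"dy":0,"dz":-10,"yaw":0},{"dx":0,"dy":0,"dz":-5,"yaw":0}])

```text
t: 15.78
eef_pos: [554.1, -91.1, 232.6]
tcp_rot: [-3.14, -0.0, 1.507]
ft_force: [-0.5, 0.0, -0.0]
opening: 0.004
```

Call:
drive_tool(commands=[{"dx":0,"dy":0,"dz":-2,"yaw":0},{"dx":0,"dy":0,"dz":-2,"yaw":0},{"dx":0,"dy":0,"dz":-2,"yaw":0},{"dx":0,"dy":0,"dz":-2,"yaw":0},{"dx":0,"dy":0,"dz":-2,"yaw":0}])

```text
t: 16.2
eef_pos: [554.7, -90.6, 224.2]
tcp_rot: [3.141, 0.0, 1.508]
ft_force: [0.5, 0.0, 0.1]
opening: 0.003
```

Call:
drive_tool(commands=[{"dx":0,"dy":0,"dz":-2,"yaw":0},{"dx":0,"dy":0,"dz":-2,"yaw":0},{"dx":0,"dy":0,"dz":-2,"yaw":0},{"dx":0,"dy":0,"dz":-2,"yaw":0},{"dx":0,"dy":0,"dz":-2,"yaw":0}])

```text
t: 16.62
eef_pos: [554.7, -90.5, 213.9]
tcp_rot: [3.141, 0.0, 1.508]
ft_force: [0.8, 0.3, 2.3]
opening: 0.005
```

```bash
python3 u.py 2
```

```text
16.7167 [554.57813658 -90.49669894 213.70040367] [ 0.27896154 -0.58988734 -0.13471376]
```

View pics/uc_2.png

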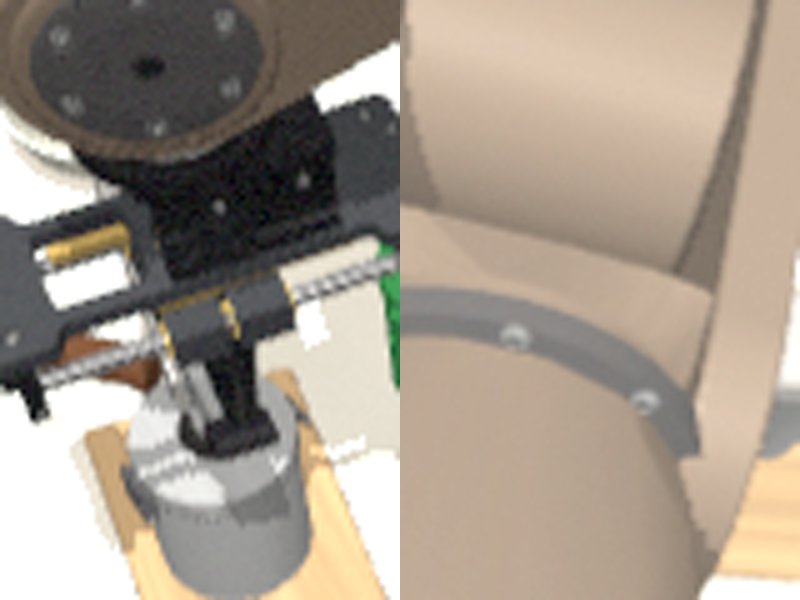

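Call:
drive_tool(commands=[{"dx":0,"dy":0,"dz":-2,"yaw":0},{"dx":0,"dy":0,"dz":-2,"yaw":0},{"dx":0,"dy":0,"dz":-2,"yaw":0},{"dx":0,"dy":0,"dz":-2,"yaw":0},{"dx":0,"dy":0,"dz":-2,"yaw":0}])

```text
t: 17.13
eef_pos: [554.6, -90.5, 203.8]
tcp_rot: [3.142, -0.0, 1.508]
ft_force: [-0.1, 0.2, 2.3]
opening: 0.007
```

Call:
drive_tool(commands=[{"dx":0,"dy":0,"dz":-2,"yaw":0},{"dx":0,"dy":0,"dz":-2,"yaw":0},{"dx":0,"dy":0,"dz":-2,"yaw":0},{"dx":0,"dy":0,"dz":-2,"yaw":0},{"dx":0,"dy":0,"dz":-2,"yaw":0}])

```text
t: 17.55
eef_pos: [554.6, -90.5, 193.8]
tcp_rot: [3.141, -0.0, 1.508]
ft_force: [-0.1, 0.9, 1.4]
opening: 0.004
```

Call:
drive_tool(commands=[{"dx":0,"dy":0,"dz":-2,"yaw":0},{"dx":0,"dy":0,"dz":-2,"yaw":0},{"dx":0,"dy":0,"dz":-2,"yaw":0},{"dx":0,"dy":0,"dz":-2,"yaw":0},{"dx":0,"dy":0,"dz":-2,"yaw":0}])

```text
t: 17.97
eef_pos: [554.6, -90.5, 183.7]
tcp_rot: [3.142, -0.0, 1.508]
ft_force: [0.6, 1.4, 1.6]
opening: 0.005
```

```bash
python3 u.py 3
```

```text
18.0667 [554.46838535 -90.52399453 183.54973737] [ 0.56396365  0.5758472  -0.05466914]
```

View pics/uc_3.png

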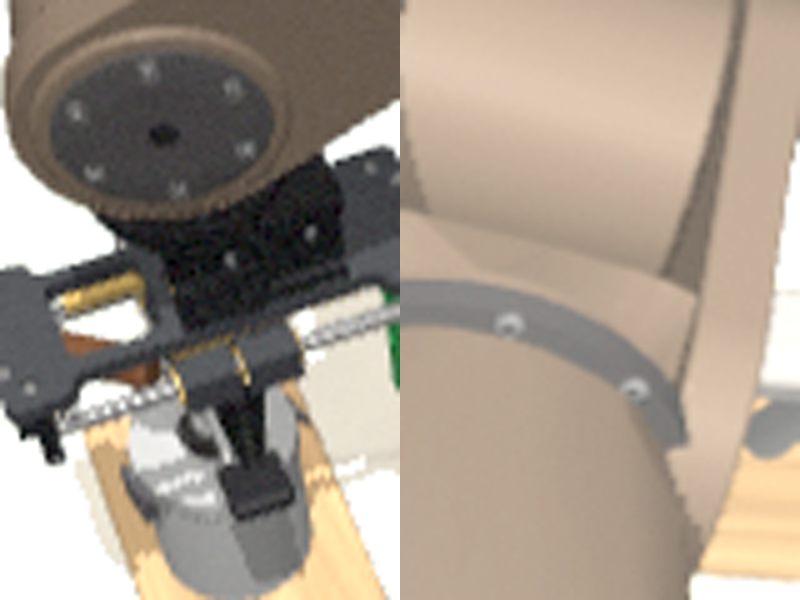

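Call:
drive_tool(commands=[{"dx":0,"dy":0,"dz":-2,"yaw":0},{"dx":0,"dy":0,"dz":-2,"yaw":0},{"dx":0,"dy":0,"dz":-2,"yaw":0}])

```text
t: 18.32
eef_pos: [554.6, -90.5, 177.8]
tcp_rot: [3.141, -0.0, 1.508]
ft_force: [1.1, 1.3, 2.2]
opening: 0.006
```

Call:
drive_tool(commands=[{"dx":0,"dy":0,"dz":-1,"yaw":0},{"dx":0,"dy":0,"dz":-1,"yaw":0}])

```text
t: 18.48
eef_pos: [554.6, -90.4, 175.8]
tcp_rot: [-3.142, -0.0, 1.508]
ft_force: [-0.1, 1.8, 1.9]
opening: 0.003
```

Call:
drive_tool(commands=[{"dx":0,"dy":0,"dz":-1,"yaw":0},{"dx":0,"dy":0,"dz":-1,"yaw":0}])

```text
t: 18.65
eef_pos: [554.6, -90.5, 173.9]
tcp_rot: [3.142, -0.0, 1.508]
ft_force: [0.1, 1.3, 2.2]
opening: 0.007
```

```bash
python3 u.py 4
```

```text
18.75 [554.49716051 -90.55778275 173.76792616] [-0.33159832 -0.68609446  0.08581603]
```

Not at the stop yet; continue gently.

Call:
drive_tool(commands=[{"dx":0,"dy":0,"dz":-1,"yaw":0},{"dx":0,"dy":0,"dz":-1,"yaw":0}])

```text
t: 18.92
eef_pos: [554.5, -90.5, 171.9]
tcp_rot: [3.141, 0.0, 1.508]
ft_force: [-0.6, 0.4, 0.9]
opening: 0.005
```

Call:
drive_tool(commands=[{"dx":0,"dy":0,"dz":-1,"yaw":0},{"dx":0,"dy":0,"dz":-1,"yaw":0}])

```text
t: 19.08
eef_pos: [554.6, -90.6, 169.9]
tcp_rot: [3.141, 0.0, 1.508]
ft_force: [-0.9, 0.8, 2.2]
opening: 0.006
```

```bash
python3 u.py 5
```

```text
19.1833 [554.57009987 -90.5323592  169.85663578] [0.38675276 1.30627582 0.86808559]
```

View pics/uc_5.png

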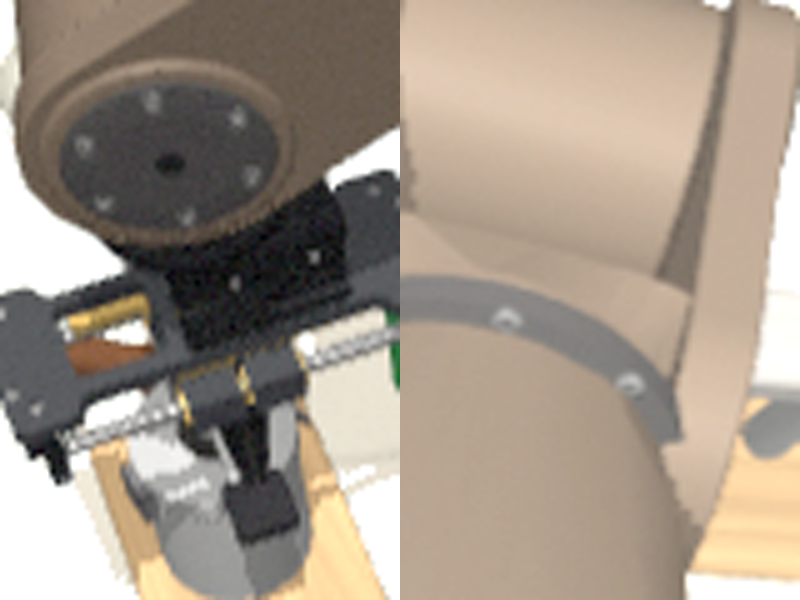

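Call:
drive_tool(commands=[{"dx":0,"dy":0,"dz":-1,"yaw":0},{"dx":0,"dy":0,"dz":-1,"yaw":0}])

```text
t: 19.35
eef_pos: [554.7, -90.6, 168.1]
tcp_rot: [3.141, 0.0, 1.508]
ft_force: [-1.5, 1.4, 10.0]
opening: 0.007
```

Call:
drive_tool(commands=[{"dx":0,"dy":0,"dz":-1,"yaw":0},{"dx":0,"dy":0,"dz":-1,"yaw":0}])

```text
t: 19.52
eef_pos: [554.9, -90.6, 167.6]
tcp_rot: [3.14, 0.001, 1.508]
ft_force: [-7.2, 3.1, 27.1]
opening: 0.008
```

Call:
drive_tool(commands=[{"dx":0,"dy":0,"dz":-1,"yaw":0}])

```text
t: 19.6
eef_pos: [554.9, -90.7, 167.3]
tcp_rot: [3.139, 0.001, 1.508]
ft_force: [-9.6, 4.3, 35.0]
opening: 0.002
```

Call:
drive_tool(commands=[{"dx":0,"dy":0,"dz":0,"yaw":0}])

```text
t: 19.68
eef_pos: [554.9, -90.7, 167.5]
tcp_rot: [3.139, 0.001, 1.508]
ft_force: [-7.9, 2.9, 26.3]
opening: 0.005
```

Hard against the stop. Retreat upward, and clear of the press.

Call:
drive_tool(commands=[{"dx":0,"dy":0,"dz":5,"yaw":0},{"dx":0,"dy":0,"dz":15,"yaw":0},{"dx":0,"dy":0,"dz":35,"yaw":0},{"dx":0,"dy":0,"dz":35,"yaw":0},{"dx":0,"dy":0,"dz":35,"yaw":0}])

```text
t: 20.1
eef_pos: [554.2, -90.5, 291.1]
tcp_rot: [-3.141, 0.0, 1.508]
ft_force: [1.0, 0.1, -0.1]
opening: 0.003
```

Call:
drive_tool(commands=[{"dx":0,"dy":0,"dz":35,"yaw":0},{"dx":0,"dy":0,"dz":35,"yaw":0},{"dx":0,"dy":0,"dz":35,"yaw":0},{"dx":-10,"dy":35,"dz":0,"yaw":0},{"dx":-10,"dy":35,"dz":0,"yaw":0}])

```text
t: 20.52
eef_pos: [534.9, -21.0, 396.1]
tcp_rot: [3.139, 0.001, 1.505]
ft_force: [0.5, 1.3, 0.1]
opening: 0.006
```

Call:
drive_tool(commands=[{"dx":-10,"dy":35,"dz":0,"yaw":0},{"dx":-10,"dy":35,"dz":0,"yaw":0},{"dx":-10,"dy":35,"dz":0,"yaw":0},{"dx":-5,"dy":20,"dz":0,"yaw":0},{"dx":0,"dy":0,"dz":0,"yaw":0}])

```text
t: 20.93
eef_pos: [498.4, 107.5, 395.1]
tcp_rot: [3.141, -0.001, 1.511]
ft_force: [-0.5, -0.2, -0.1]
opening: 0.002
```

```bash
python3 u.py 6; python3 - <<'E'
from h import *
for n in("scene","top"):
  env.read_camera(n)
  for q in ("knob_top","clamp_tip","foot","canister","other_knob_top"):
    for d in env.place_of(q,n):print(n,q,np.round(d["pixel"],1),round(d["conf"],2))
E
```

```text
21.0333 [499.4484957  104.83767036 394.83497598] [ 0.75561617 -0.53450942  0.07401999]
scene knob_top [230.8 177.6] 0.71
scene knob_top [300.1 286.4] 0.31
scene clamp_tip [247.2 239.7] 0.79
scene foot [239.4 217.2] 0.37
scene canister [286.  205.3] 0.88
scene canister [243.5 233.2] 0.85
scene canister [308.5 240.2] 0.84
scene other_knob_top [300.1 287.3] 0.78
top knob_top [458. 158.] 0.7
top foot [444.2 176. ] 0.56
top canister [462.8 258.5] 0.98
top canister [435.8 181.2] 0.87
top canister [476.  323.1] 0.87
top canister [397.7 263.1] 0.76
```

View pics/uc_6.png

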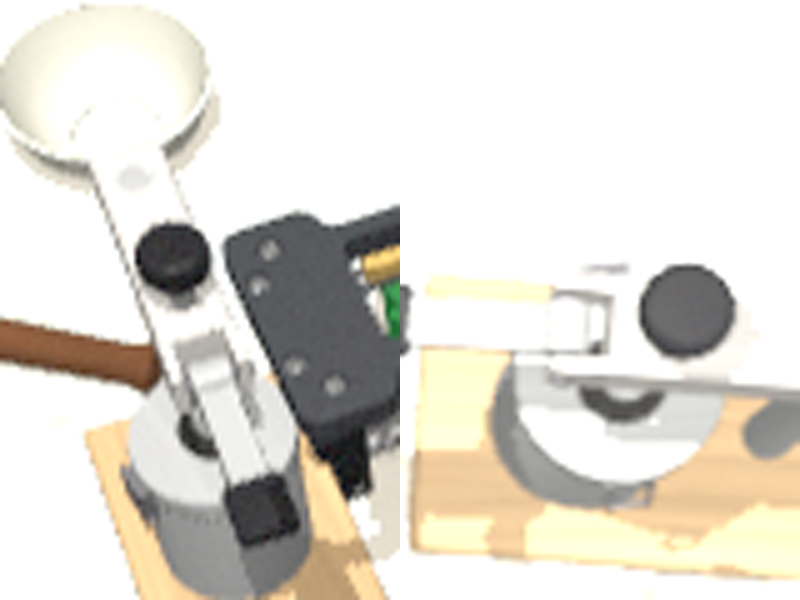

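```bash
python3 - <<'E'
from h import *
print("knob",tri((230,177.8),(458,158)),proj("scene",(550,-176,260)),proj("top",(550,-176,260)),proj("top",(550,-176,265)),proj("top",(550,-176,255)))
print("foot z=115 proj",proj("scene",(550,-176,115)),proj("top",(550,-176,115)))
print("clamp",atz("scene",(247.2,239.7),195))
a=cv2.imread("pics/top0.png").astype(int)
for n,b,c in(("scene","scene0","u_6"),("top","top0","ut_6")):
    p=cv2.imread(f"pics/{b}.png");q=cv2.imread(f"pics/{c}.png")
    s=(slice(205,255),slice(212,275)) if n=="scene" else (slice(165,205),slice(410,470))
    cv2.imwrite(f"pics/cmp_{n}.png",np.hstack([cv2.resize(np.clip(i[s]*1.6,0,255).astype(np.uint8),None,fx=6,fy=8,interpolation=2) for i in(p,q)]))
E
```

```text
knob (array([ 548.30426996, -172.7999594 ,  267.69650318]), np.float64(5.5009994833815155)) [227.98676275 179.02599327] [458.14576648 159.32062132] [458.7034555  158.72210153] [457.59349418 159.9133278 ]
foot z=115 proj [237.07398766 216.47084554] [444.04700874 174.45160855]
clamp [565.45657558 -54.11896678 195.        ]
```

View pics/cmp_scene.png

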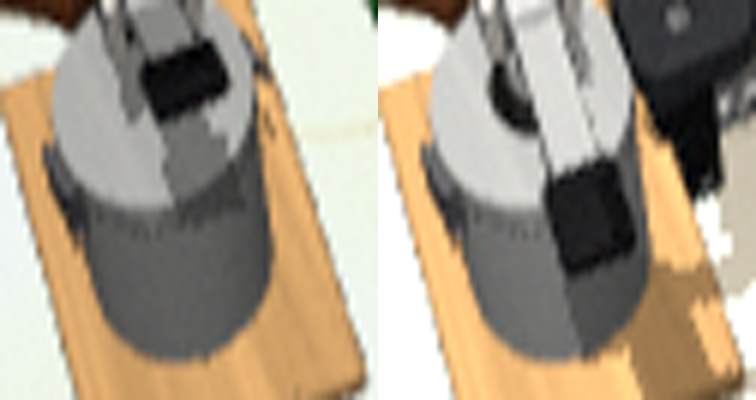

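View pics/cmp_top.png

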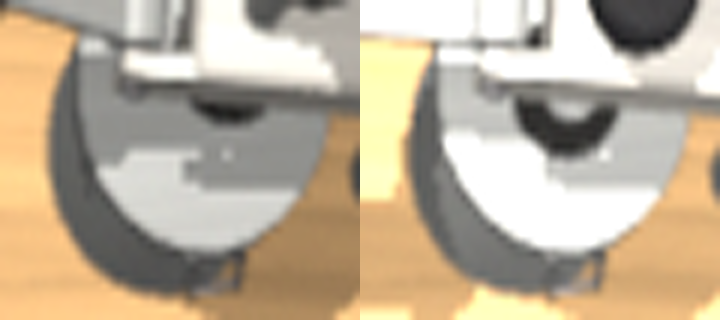

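```bash
python3 - <<'E'
from h import *
print(env.state()["ft_force"],env.job_done())
E
```

```text
the job is handed in; nothing more can be done
[-1.16746754 -0.32461114 -0.94791565] None
```

I pushed the canister press's stop rod down by its knob until the foot pressed on the lid. Then I pushed its clamp lever down to the stop, moved the arm clear and handed the job in at about 21 s.

**Rod:** it went down about 52 mm from where the fingers first touched the knob. At the end the resistance rose from about 3 N to nearly 6 N. About 3 N then stayed with the arm still, whereas before the foot touched the lid it died away to zero. I estimate 5 to 8 mm of spring compression.

**Lever:** the force climbed to 35 N at its stop, under the 40 N limit. The picture afterwards shows the lever down.

**Last pictures:** the foot is on the lid, the canister looks unmoved, and the other press's knob is within about 1 px of its first position.

**Checks that disagreed:**
- **Fingertip height:** the knob was felt at a reported tool height of about 276 mm, but the cameras put its top at about 311 mm. The reported tool height and the visible fingertips thus differed by 20 to 35 mm. I did not find the cause, and went down by force and pictures instead.
- **Knob's final height:** the cameras gave about 268 mm with a 5.5 mm mismatch between the two. Measured by travel it should be about 260 mm. Taken alone, 268 mm would leave the foot about 3 mm short of the lid. I trusted the steady force and the travel, which is more than the largest possible gap of 50 mm.

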